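# Three grinding balls into the spice tin

### The job

Swing the hinged lid right open on the aluminium spice-grinding tin, then take the copper pouring cup from its board and tip it slowly over the tin until exactly three of its five steel grinding balls have dropped in; a fourth must never fall in, and do not touch the balls with the gripper. Stand the cup upright on its board again with the other two balls still in it, let go of it, and then shut the tin's lid fully. Leave everything else where it stands.

Things in the scene. Friction and masses are not known exactly. Their poses are not given: they have to be found in the camera images.
- cup: long narrow copper pouring cup, a trough 151 mm long, 36 mm wide and 42 mm high, 0.12 to 0.21 kg empty, 350 g more with the balls. Origin: under its middle on its flat foot; x points to the open pouring lip, z up; the other end is closed and has a small loop handle (30 mm more). Its long side walls are flat, upright, 3 mm thick, 36 mm apart outside; grip them across y at the middle; the balls stay below 45 mm
- cup_lip (a point): middle of the lip's floor edge, 72 mm along x and 12 mm above the cup's origin. Inside, the floor has five cross ribs, each holding one ball in single file; the nearer the lip the lower the rib. As the lip is tipped down slowly the balls roll off it one by one, at about 0.25, 0.42, 0.59, 0.76 and 0.93 rad of tilt (give or take 0.05), each within half a second
- tin: fixed square-cornered aluminium tin, outside 130 (x) x 140 (y) x 60 mm high, walls 4 mm, open at the top under its hinged lid. Origin: centre of the underside, z up; its x points towards the hinge side, which is away from the robot
- tin_in (a point): centre of the tin's inner floor
- lid (a joint): angle of the tin's lid in rad: 0 shut, 1.57 upright, 1.9 fully open. A 6 mm aluminium plate the size of the tin, hinged on the tin's far (+x) rim along the tin's y. Its hinge is stiff: it stays where it is left, and needs about 1.2 N at the knob to move, plus its weight (0.12 kg). It may start slightly ajar
- lid_handle (a point): grip point of the lid's round wooden knob (head 28 mm across, 16 mm tall, its middle 35 mm above the lid's upper face, 100 mm from the hinge line in the lid's plane). When the lid is shut the knob stands up near the edge facing the robot; it turns with the lid, so when the lid is upright it points away from the robot
- lid_hinge (a point): middle of the lid's hinge line, the height of the lid's underside; axes as the lid's: y along the hinge
- board: fixed light wooden board, 200 (x) x 140 (y) x 12 mm thick, on which the cup stands. Origin: centre of its underside
- ball1: polished steel grinding ball, 26 mm across, 70 g; origin at its centre; all five are alike, this one starts nearest the lip
- ball2: polished steel grinding ball, 26 mm across, 70 g; origin at its centre; all five are alike
- ball3: polished steel grinding ball, 26 mm across, 70 g; origin at its centre; all five are alike
- ball4: polished steel grinding ball, 26 mm across, 70 g; origin at its centre; all five are alike
- ball5: polished steel grinding ball, 26 mm across, 70 g; origin at its centre; all five are alike
- teapot: bystander: round-bellied aluminium teapot, 132 mm wide without its spout and handle (about 220 mm with them), 132 mm high
- canister: bystander: round yellow plastic canister with a twist cap, 100 mm wide, 140 mm high
- jar: bystander: small closed glass jar, 50 mm wide, 75 mm high
- teaglass: bystander: empty tea glass, 56 mm wide, 75 mm high
- spoon: bystander: steel spoon with a wooden handle, lying flat, 140 mm long
Things that resemble listed ones, but are neither listed nor needed, are in the scene too. What is meant by the board is not pink, and is the larger of those in its own colour.

How it is judged:
On the way, in this order (a step that is already met when the one before it is completed fails the run):
1. the tin's lid stands open (past 1.2 rad) with all five balls still in the cup (value of joint lid above 1.2 rad and y of ball1 in the frame of cup between -0.014 and 0.014 m and distance between each of ball1, ball2, ball3, ball4, ball5 and cup below 0.085 m and y of ball2 in the frame of cup between -0.014 and 0.014 m and y of ball3 in the frame of cup between -0.014 and 0.014 m and y of ball4 in the frame of cup between -0.014 and 0.014 m and y of ball5 in the frame of cup between -0.014 and 0.014 m), for 0.2 s.
2. three balls are in the tin and two in the cup, with the cup lifted off its board (((horizontal distance between each of ball1, ball2, ball3 and tin_in below 0.075 m and height (world z) of each of ball1, ball2, ball3 below 0.05 m and y of ball4 in the frame of cup between -0.014 and 0.014 m and distance between each of ball4, ball5 and cup below 0.085 m and y of ball5 in the frame of cup between -0.014 and 0.014 m) or (horizontal distance between each of ball1, ball2, ball4 and tin_in below 0.075 m and height (world z) of each of ball1, ball2, ball4 below 0.05 m and y of ball3 in the frame of cup between -0.014 and 0.014 m and distance between each of ball3, ball5 and cup below 0.085 m and y of ball5 in the frame of cup between -0.014 and 0.014 m) or (horizontal distance between each of ball1, ball2, ball5 and tin_in below 0.075 m and height (world z) of each of ball1, ball2, ball5 below 0.05 m and y of ball3 in the frame of cup between -0.014 and 0.014 m and distance between each of ball3, ball4 and cup below 0.085 m and y of ball4 in the frame of cup between -0.014 and 0.014 m) or (horizontal distance between each of ball1, ball3, ball4 and tin_in below 0.075 m and height (world z) of each of ball1, ball3, ball4 below 0.05 m and y of ball2 in the frame of cup between -0.014 and 0.014 m and distance between each of ball2, ball5 and cup below 0.085 m and y of ball5 in the frame of cup between -0.014 and 0.014 m) or (horizontal distance between each of ball1, ball3, ball5 and tin_in below 0.075 m and height (world z) of each of ball1, ball3, ball5 below 0.05 m and y of ball2 in the frame of cup between -0.014 and 0.014 m and distance between each of ball2, ball4 and cup below 0.085 m and y of ball4 in the frame of cup between -0.014 and 0.014 m) or (horizontal distance between each of ball1, ball4, ball5 and tin_in below 0.075 m and height (world z) of each of ball1, ball4, ball5 below 0.05 m and y of ball2 in the frame of cup between -0.014 and 0.014 m and distance between each of ball2, ball3 and cup below 0.085 m and y of ball3 in the frame of cup between -0.014 and 0.014 m) or (y of ball1 in the frame of cup between -0.014 and 0.014 m and distance between each of ball1, ball5 and cup below 0.085 m and horizontal distance between each of ball2, ball3, ball4 and tin_in below 0.075 m and height (world z) of each of ball2, ball3, ball4 below 0.05 m and y of ball5 in the frame of cup between -0.014 and 0.014 m) or (y of ball1 in the frame of cup between -0.014 and 0.014 m and distance between each of ball1, ball4 and cup below 0.085 m and horizontal distance between each of ball2, ball3, ball5 and tin_in below 0.075 m and height (world z) of each of ball2, ball3, ball5 below 0.05 m and y of ball4 in the frame of cup between -0.014 and 0.014 m) or (y of ball1 in the frame of cup between -0.014 and 0.014 m and distance between each of ball1, ball3 and cup below 0.085 m and horizontal distance between each of ball2, ball4, ball5 and tin_in below 0.075 m and height (world z) of each of ball2, ball4, ball5 below 0.05 m and y of ball3 in the frame of cup between -0.014 and 0.014 m) or (y of ball1 in the frame of cup between -0.014 and 0.014 m and distance between each of ball1, ball2 and cup below 0.085 m and y of ball2 in the frame of cup between -0.014 and 0.014 m and horizontal distance between each of ball3, ball4, ball5 and tin_in below 0.075 m and height (world z) of each of ball3, ball4, ball5 below 0.05 m)) and z of cup in the frame of board above 0.03 m), for 0.2 s.
3. the cup stands upright on its board, let go, with two balls in it, the lid still open (((horizontal distance between each of ball1, ball2, ball3 and tin_in below 0.075 m and height (world z) of each of ball1, ball2, ball3 below 0.05 m and y of ball4 in the frame of cup between -0.014 and 0.014 m and distance between each of ball4, ball5 and cup below 0.085 m and y of ball5 in the frame of cup between -0.014 and 0.014 m) or (horizontal distance between each of ball1, ball2, ball4 and tin_in below 0.075 m and height (world z) of each of ball1, ball2, ball4 below 0.05 m and y of ball3 in the frame of cup between -0.014 and 0.014 m and distance between each of ball3, ball5 and cup below 0.085 m and y of ball5 in the frame of cup between -0.014 and 0.014 m) or (horizontal distance between each of ball1, ball2, ball5 and tin_in below 0.075 m and height (world z) of each of ball1, ball2, ball5 below 0.05 m and y of ball3 in the frame of cup between -0.014 and 0.014 m and distance between each of ball3, ball4 and cup below 0.085 m and y of ball4 in the frame of cup between -0.014 and 0.014 m) or (horizontal distance between each of ball1, ball3, ball4 and tin_in below 0.075 m and height (world z) of each of ball1, ball3, ball4 below 0.05 m and y of ball2 in the frame of cup between -0.014 and 0.014 m and distance between each of ball2, ball5 and cup below 0.085 m and y of ball5 in the frame of cup between -0.014 and 0.014 m) or (horizontal distance between each of ball1, ball3, ball5 and tin_in below 0.075 m and height (world z) of each of ball1, ball3, ball5 below 0.05 m and y of ball2 in the frame of cup between -0.014 and 0.014 m and distance between each of ball2, ball4 and cup below 0.085 m and y of ball4 in the frame of cup between -0.014 and 0.014 m) or (horizontal distance between each of ball1, ball4, ball5 and tin_in below 0.075 m and height (world z) of each of ball1, ball4, ball5 below 0.05 m and y of ball2 in the frame of cup between -0.014 and 0.014 m and distance between each of ball2, ball3 and cup below 0.085 m and y of ball3 in the frame of cup between -0.014 and 0.014 m) or (y of ball1 in the frame of cup between -0.014 and 0.014 m and distance between each of ball1, ball5 and cup below 0.085 m and horizontal distance between each of ball2, ball3, ball4 and tin_in below 0.075 m and height (world z) of each of ball2, ball3, ball4 below 0.05 m and y of ball5 in the frame of cup between -0.014 and 0.014 m) or (y of ball1 in the frame of cup between -0.014 and 0.014 m and distance between each of ball1, ball4 and cup below 0.085 m and horizontal distance between each of ball2, ball3, ball5 and tin_in below 0.075 m and height (world z) of each of ball2, ball3, ball5 below 0.05 m and y of ball4 in the frame of cup between -0.014 and 0.014 m) or (y of ball1 in the frame of cup between -0.014 and 0.014 m and distance between each of ball1, ball3 and cup below 0.085 m and horizontal distance between each of ball2, ball4, ball5 and tin_in below 0.075 m and height (world z) of each of ball2, ball4, ball5 below 0.05 m and y of ball3 in the frame of cup between -0.014 and 0.014 m) or (y of ball1 in the frame of cup between -0.014 and 0.014 m and distance between each of ball1, ball2 and cup below 0.085 m and y of ball2 in the frame of cup between -0.014 and 0.014 m and horizontal distance between each of ball3, ball4, ball5 and tin_in below 0.075 m and height (world z) of each of ball3, ball4, ball5 below 0.05 m)) and horizontal distance between cup and board below 0.045 m and z of cup in the frame of board below 0.018 m and angle between cup's own z axis and vertical below 0.1 rad and contact force between the fingers and cup below 0.05 N and value of joint lid above 0.6 rad), for 0.2 s.
At the end, for the whole second after the job is handed in: three balls lie in the tin and two in the cup; the cup stands upright (within 0.1 rad) and released on its board, its origin within 45 mm of the board's centre; the lid is shut (below 0.06 rad); cup and balls are at rest (((horizontal distance between each of ball1, ball2, ball3 and tin_in below 0.075 m and height (world z) of each of ball1, ball2, ball3 below 0.05 m and y of ball4 in the frame of cup between -0.014 and 0.014 m and distance between each of ball4, ball5 and cup below 0.085 m and y of ball5 in the frame of cup between -0.014 and 0.014 m) or (horizontal distance between each of ball1, ball2, ball4 and tin_in below 0.075 m and height (world z) of each of ball1, ball2, ball4 below 0.05 m and y of ball3 in the frame of cup between -0.014 and 0.014 m and distance between each of ball3, ball5 and cup below 0.085 m and y of ball5 in the frame of cup between -0.014 and 0.014 m) or (horizontal distance between each of ball1, ball2, ball5 and tin_in below 0.075 m and height (world z) of each of ball1, ball2, ball5 below 0.05 m and y of ball3 in the frame of cup between -0.014 and 0.014 m and distance between each of ball3, ball4 and cup below 0.085 m and y of ball4 in the frame of cup between -0.014 and 0.014 m) or (horizontal distance between each of ball1, ball3, ball4 and tin_in below 0.075 m and height (world z) of each of ball1, ball3, ball4 below 0.05 m and y of ball2 in the frame of cup between -0.014 and 0.014 m and distance between each of ball2, ball5 and cup below 0.085 m and y of ball5 in the frame of cup between -0.014 and 0.014 m) or (horizontal distance between each of ball1, ball3, ball5 and tin_in below 0.075 m and height (world z) of each of ball1, ball3, ball5 below 0.05 m and y of ball2 in the frame of cup between -0.014 and 0.014 m and distance between each of ball2, ball4 and cup below 0.085 m and y of ball4 in the frame of cup between -0.014 and 0.014 m) or (horizontal distance between each of ball1, ball4, ball5 and tin_in below 0.075 m and height (world z) of each of ball1, ball4, ball5 below 0.05 m and y of ball2 in the frame of cup between -0.014 and 0.014 m and distance between each of ball2, ball3 and cup below 0.085 m and y of ball3 in the frame of cup between -0.014 and 0.014 m) or (y of ball1 in the frame of cup between -0.014 and 0.014 m and distance between each of ball1, ball5 and cup below 0.085 m and horizontal distance between each of ball2, ball3, ball4 and tin_in below 0.075 m and height (world z) of each of ball2, ball3, ball4 below 0.05 m and y of ball5 in the frame of cup between -0.014 and 0.014 m) or (y of ball1 in the frame of cup between -0.014 and 0.014 m and distance between each of ball1, ball4 and cup below 0.085 m and horizontal distance between each of ball2, ball3, ball5 and tin_in below 0.075 m and height (world z) of each of ball2, ball3, ball5 below 0.05 m and y of ball4 in the frame of cup between -0.014 and 0.014 m) or (y of ball1 in the frame of cup between -0.014 and 0.014 m and distance between each of ball1, ball3 and cup below 0.085 m and horizontal distance between each of ball2, ball4, ball5 and tin_in below 0.075 m and height (world z) of each of ball2, ball4, ball5 below 0.05 m and y of ball3 in the frame of cup between -0.014 and 0.014 m) or (y of ball1 in the frame of cup between -0.014 and 0.014 m and distance between each of ball1, ball2 and cup below 0.085 m and y of ball2 in the frame of cup between -0.014 and 0.014 m and horizontal distance between each of ball3, ball4, ball5 and tin_in below 0.075 m and height (world z) of each of ball3, ball4, ball5 below 0.05 m)) and horizontal distance between cup and board below 0.045 m and z of cup in the frame of board below 0.018 m and angle between cup's own z axis and vertical below 0.1 rad and contact force between the fingers and cup below 0.05 N and value of joint lid below 0.06 rad and linear speed of cup below 0.02 m/s and linear speed of each of ball1, ball2, ball3, ball4, ball5 below 0.05 m/s); the robot touches nothing.
It fails at once if a fourth ball is in the tin ((horizontal distance between each of ball1, ball2, ball3, ball4 and tin_in below 0.075 m and height (world z) of each of ball1, ball2, ball3, ball4 below 0.05 m) or (horizontal distance between each of ball1, ball2, ball3, ball5 and tin_in below 0.075 m and height (world z) of each of ball1, ball2, ball3, ball5 below 0.05 m) or (horizontal distance between each of ball1, ball2, ball4, ball5 and tin_in below 0.075 m and height (world z) of each of ball1, ball2, ball4, ball5 below 0.05 m) or (horizontal distance between each of ball1, ball3, ball4, ball5 and tin_in below 0.075 m and height (world z) of each of ball1, ball3, ball4, ball5 below 0.05 m) or (horizontal distance between each of ball2, ball3, ball4, ball5 and tin_in below 0.075 m and height (world z) of each of ball2, ball3, ball4, ball5 below 0.05 m)).
It fails at once if the gripper presses on a ball (contact force between the fingers and ball1 above 0.5 N or contact force between the fingers and ball2 above 0.5 N or contact force between the fingers and ball3 above 0.5 N or contact force between the fingers and ball4 above 0.5 N or contact force between the fingers and ball5 above 0.5 N).
It fails at once if another thing is moved by more than 30 mm (distance of any of teapot, canister, jar, teaglass, spoon from where it was at the start of the episode above 0.03 m).
It also fails if it takes over 72 s, if anything falls off the work surface, if the arm or the gripper's body presses on something with over 40 N, if the wrist force passes 120 N, or if a joint passes its speed limit or range.

### The arm

A 6-joint arm with a two-finger parallel gripper is mounted at the origin on the work surface. World frame = base frame: x ahead of the robot, y to its left, z up, the work surface at z = 0. Lengths are in m, angles in rad, forces in N, time in s.
With the tool pointing down it reaches from about 0.25 to 0.775 m from the base axis. Payload 4 kg.
Tool frame: the origin (TCP) lies midway between the tips of the shut fingers; the grasp point (between the pads) lies 19 mm behind it; z points along the fingers, y is the line along which they close (so a half turn about z gives the same grasp; the last joint's range is limited). The gripper opens to 94 mm and grips with 3 to 60 N. Pads are 16 mm wide; open, the fingers measure 119 mm over their backs; the gripper's body (75 mm by 177 mm) begins 78 mm behind the grasp point.
Start: joints at [-1.231, 0.087, 1.371, -0, 1.684, -0.103], TCP at [0.236, -0.497, 0.206] pointing down, gripper open.
Joint ranges: [-3.1, 3.1], [-0.76, 2.03], [0.27, 2.55], [-1.08, 4.22], [0.17, 2.65], [-2.57, 2.57]. Speed limits (rad/s): [2.79, 2.79, 3.14, 3.14, 3.14, 3.14].

### API

Orientations are given as [roll, pitch, yaw] about the fixed x, y, z axes, in that order (R = Rz(yaw) Ry(pitch) Rx(roll)).
In Python, from bench import get_obs, snapshot, close_job gives the robot as it stands. The module is installed in compiled form; this text tells all that it offers.
- The arm moves only by the tool drive_tool, never from a script. Its argument "commands" is a list of rows, each a list of 6 numbers: the shift along the tool's x, y, z in units of 0.04 m (1.0 is 0.04 m), then the turn, a rotation vector about the tool's x, y, z in units of 0.1 rad (1.0 is 0.1 rad). In form: [[dx, dy, dz, wx, wy, wz], ...]. A call has 1 to 20 rows; each row shifts and turns the commanded pose from where the row before left it, along the tool's axes as they then stand; what a row does not reach is not made up. A row lasts 1/8 s, in which the tool goes at most 62.5 mm and 10.7 degrees, less where a joint would pass 70% of its speed; a pose out of reach is approached as far as the arm can. A call with a number of a shift or a turn outside -1 to 1 is refused whole. A call with a gripper value outside its range is refused whole. "gripper" is the closure, from 0 (fully open) to 1 (shut), set as the call begins (left out, the last holds). The fingers move at their own pace and stop on an object; the grip force is fixed at half the most. Time passes only in rows, so rows that do not move let the fingers close. It gives the time, the measured TCP pose, the force, the opening and the grip force at its end, in the units of the state.
- get_obs(): the state, without advancing time (a new reading comes with each control period).
- snapshot(name): name is "side" or "top"; returns a dict with "image" (480x640x3 uint8, blue, green, red), "range_z" (480x640 float32, m along the optical axis (not along the pixel's ray), 0 where there is no reading), "fx", "fy", "cx", "cy" (pixels), "k1" (the pictures are not rectified: a ray, as slopes to the right and down, at radius r is drawn at 1 + k1 r^2 times it, then the intrinsics apply), "rvec" (rotation vector, rad) and "tvec" (3), from world to camera coordinates, as OpenCV has them. Camera axes: x right, y down, z forward; pixel columns grow to the right and rows downward; lengths in m; the calibration is good to about 2 mm. A picture is of the moment at which its call begins.
- close_job(): hands the job in; it is judged then, once.
The state is a dict: "time": time; "joint_positions": joint angles; "qvel": joint speeds; "joint_torque": joint torques, N m; "tool_pos": TCP position; "ee_rot": TCP orientation; "wrist_force": force on the tool from outside, world axes, zero at the start; "wrist_torque": the same for the moment, N m; "width": finger opening in m; "finger_force": force on a finger pad.
Only numpy, scipy, OpenCV 4.12 (cv2) and the standard library are available. Lean on these libraries where they do the work, as an engineer would, in place of code of your own. Each camera call takes 0.05 s, during which the arm holds its last target. There are 200 camera calls.

## Working session

There is one attempt and no reset: what is moved stays moved. The work goes in short steps, Python scripts to look and compute and a tool call to move; the robot and the scene stay as the last step left them, time stands still between calls to the robot, and variables do not carry over. Pictures are saved under pics/ and viewed, at most 10 in all, crops included, and the job is handed in when it is done.

Besides the shell and the picture viewer there is one more tool, called after "Emit:" in YAML: its name, and indented under it one key for each argument. drive_tool: Moves the arm, as the interface text tells. Its arguments: {"type":"object","properties":{"commands":{"type":"array"},"gripper":{"type":"number"}},"required":["commands"]}

```bash
mkdir -p pics; cat > h.py <<'E'
import numpy as np,cv2
from bench import get_obs,snapshot
def cloud(s):
    h,w=s['range_z'].shape
    u,v=np.meshgrid(np.arange(w),np.arange(h))
    K=np.array([[s['fx'],0,s['cx']],[0,s['fy'],s['cy']],[0,0,1.]])
    p=np.stack([u,v],-1).reshape(-1,1,2).astype(np.float64)
    n=cv2.undistortPoints(p,K,np.array([s['k1'],0,0,0.])).reshape(h,w,2)
    z=s['range_z'].astype(float)
    c=np.dstack([n*z[...,None],z])
    R=cv2.Rodrigues(np.array(s['rvec'],float))[0]
    W=(c-np.array(s['tvec'],float).reshape(3))@R
    W[z==0]=np.nan
    return W
def ray(s,u,v):
    K=np.array([[s['fx'],0,s['cx']],[0,s['fy'],s['cy']],[0,0,1.]])
    n=cv2.undistortPoints(np.array([[[u,v]]],float),K,np.array([s['k1'],0,0,0.])).ravel()
    R=cv2.Rodrigues(np.array(s['rvec'],float))[0]
    return -R.T@np.array(s['tvec'],float).reshape(3), R.T@np.array([n[0],n[1],1])
E
python3 - <<'E'
from h import *
import pickle
for n in('top','side'):
    s=snapshot(n);cv2.imwrite(f'pics/{n}0.png',s['image']);pickle.dump(s,open(n+'0.pkl','wb'))
    print(n,ray(s,320,240),s['fx'])
print(get_obs())
E
```

```text
top (array([ 0.37229238, -0.00763486,  1.11578315]), array([ 0.12465213,  0.01497886, -0.99223707])) 457.5667375867929
side (array([-0.14429147,  0.6074031 ,  1.00011675]), array([ 0.48146847, -0.49795784, -0.72131874])) 474.6955622916912
{'time': 0.1, 'joint_positions': array([-1.23109537e+00,  8.78961028e-02,  1.37207715e+00, -2.81697712e-05,
        1.68357480e+00, -1.03095134e-01]), 'qvel': array([ 1.16671199e-05, -7.57198470e-04, -2.73016839e-03,  6.85075414e-04,
        2.32802806e-04, -5.02893613e-04]), 'joint_torque': array([ 2.88599513e-03, -3.41251230e+01, -3.03299940e+01,  7.19154300e-02,
        3.03779694e-02, -1.12985872e-04]), 'tool_pos': array([ 0.23548621, -0.49650796,  0.20442618]), 'ee_rot': array([-3.13964476e+00, -1.73386751e-04,  4.42792780e-01]), 'wrist_force': array([ 0.42676613,  1.1005487 , -0.53929382]), 'wrist_torque': array([ 0.03802027,  0.01390708, -0.02376005]), 'finger_force': 0.0, 'width': 0.09400442388431333}
```

View pics/top0.png

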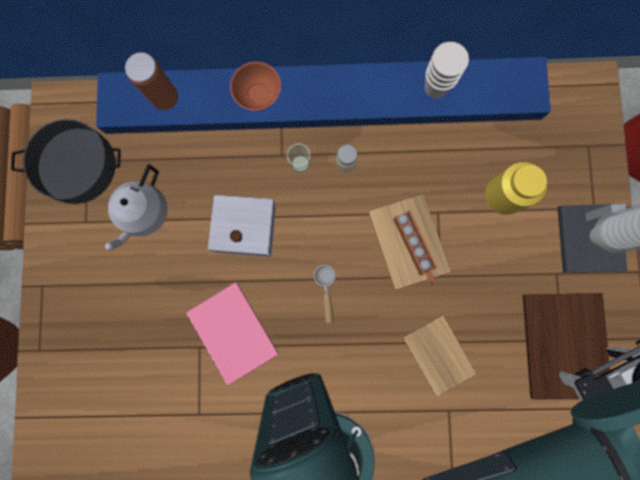

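View pics/side0.png

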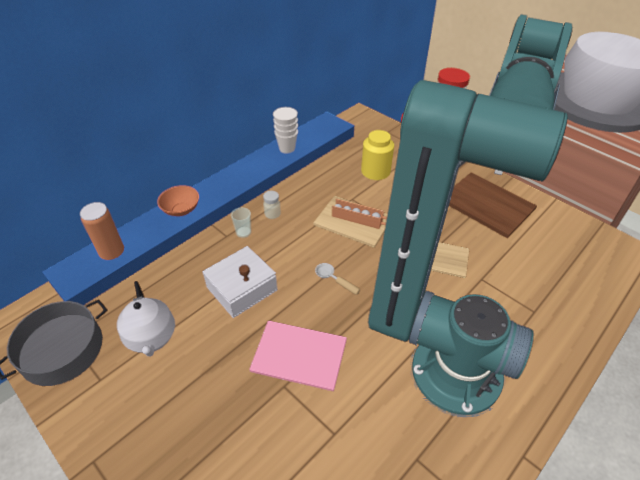

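Top view: tin at (241,225), its knob at (236,237). Larger light board with the cup at (410,242); cup lip end at about (400,212), loop handle at (433,280). Lookalikes: small light board (440,356), pink board (232,333), dark board (565,345). By size and colour I choose the board at (410,242). Now I'll measure.

```bash
python3 - <<'E'
from h import *
import pickle
cv2.imwrite('pics/c.png',0*np.zeros((2,2)))
ims=[]
for n in('top','side'):
    s=pickle.load(open(n+'0.pkl','rb'));W=cloud(s);im=s['image'];x,y,z=W[...,0],W[...,1],W[...,2]
    def rect(m,l):
        p=W[m][:,:2].astype(np.float32);r=cv2.minAreaRect(p);print(n,l,m.sum(),np.round(r[0],4),np.round(r[1],4),round(r[2],1),'z',np.round(np.percentile(W[m][:,2],[5,50,95]),4),'mean',p.mean(0).round(4))
    if n=='top':
        t=(abs(y-.19)<.14)&(abs(x-.47)<.13)
        print('wx',W[225,241],W[242,410],W[237,236],W[212,400],W[280,433])
    else: print('wx',W[285,240],W[270,244],W[212,358],W[230,350])
    c=W[225,241] if n=='top' else W[285,240]
    reg=(np.hypot(x-.42,y-.19)<.16)
    rect(reg&(z>.055)&(z<.085),'lid'); 
    k=reg&(z>.085)&(z<.15); rect(k,'knob')
    b=np.hypot(x-.42,y+.2)<.16
    hsv=cv2.cvtColor(im,cv2.COLOR_BGR2HSV)
    rect(b&(z>.007)&(z<.02),'board')
    cu=b&(z>.03)&(z<.08); rect(cu,'cup')
    copper=cu&(hsv[...,1]>110)
    rect(copper,'copper'); 
    rr=W[(reg&(z>.055)&(z<.085))]; A=np.c_[rr[:,:2],np.ones(len(rr))]; print('plane',np.linalg.lstsq(A,rr[:,2],rcond=None)[0].round(4))
s=pickle.load(open('top0.pkl','rb'));im=s['image']
a=cv2.resize(im[185:300,355:470],(460,460),interpolation=2);b=cv2.resize(im[180:265,200:285],(340,460),interpolation=2)
cv2.imwrite('pics/crop.png',np.hstack([a,b]))
E
```

```text
wx [0.54314039 0.19023669 0.07334559] [ 0.49708899 -0.20307607  0.03965938] [0.50951234 0.19334378 0.11628351] [ 0.57390934 -0.18685942  0.0148472 ] [ 0.40625948 -0.24937802  0.05172892]
top lid 2333 [0.5305 0.1931] [0.1406 0.0999] 84.2 z [0.0672 0.0719 0.0758] mean [0.5272 0.1898]
top knob 133 [0.5125 0.1945] [0.0266 0.0254] 42.9 z [0.1069 0.1153 0.1178] mean [0.512  0.1937]
top board 3598 [ 0.4211 -0.2022] [0.3192 0.2621] 25.7 z [0.0087 0.0125 0.0161] mean [ 0.4514 -0.2096]
top cup 1103 [ 0.4816 -0.22  ] [0.1781 0.038 ] 22.5 z [0.0327 0.0476 0.0575] mean [ 0.4876 -0.2169]
top copper 508 [ 0.4813 -0.2195] [0.178  0.0368] 22.5 z [0.0324 0.0476 0.0581] mean [ 0.4813 -0.2204]
plane [-0.0324  0.0133  0.0861]
wx [0.510868   0.21662514 0.0707388 ] [0.50884644 0.19873499 0.11513776] [ 0.48273966 -0.20003601  0.0596963 ] [ 0.4793204  -0.16439098  0.01357104]
side lid 1597 [0.5302 0.1936] [0.1405 0.1006] 84.0 z [0.0594 0.072  0.0758] mean [0.5215 0.1978]
side knob 120 [0.5133 0.1939] [0.0275 0.0266] 3.7 z [0.0952 0.1141 0.1181] mean [0.5106 0.196 ]
side board 1087 [ 0.4792 -0.1696] [0.187  0.2948] 31.6 z [0.0091 0.0139 0.0176] mean [ 0.4762 -0.1756]
side cup 767 [ 0.493 -0.216] [0.1633 0.0454] 22.4 z [0.0333 0.0488 0.0583] mean [ 0.4943 -0.2117]
side copper 554 [ 0.4913 -0.2167] [0.1596 0.0452] 22.2 z [0.0327 0.0474 0.0578] mean [ 0.4933 -0.2113]
plane [ 0.0165 -0.0112  0.0645][ WARN:0@0.145] global loadsave.cpp:1063 imwrite_ Unsupported depth image for selected encoder is fallbacked to CV_8U.
```

View pics/crop.png

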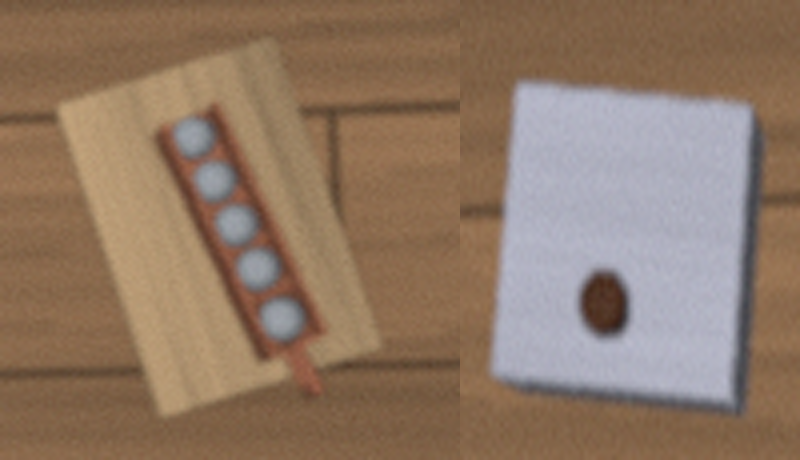

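The crop shows five balls in single file in the copper cup. Its open lip is at upper-left and its handle at lower-right, and it stands on the large light board. The tin's knob is on the edge facing the robot. I'll remeasure with regions centred correctly.

```bash
python3 - <<'E'
from h import *
import pickle
for n in('top','side'):
    s=pickle.load(open(n+'0.pkl','rb'));W=cloud(s);im=s['image'];x,y,z=W[...,0],W[...,1],W[...,2]
    def rect(m,l):
        m=cv2.morphologyEx(m.astype(np.uint8),cv2.MORPH_OPEN,np.ones((2,2)))>0
        nl,L,st,_=cv2.connectedComponentsWithStats(m.astype(np.uint8));m=L==1+st[1:,4].argmax()
        p=W[m][:,:2].astype(np.float32);r=cv2.minAreaRect(p);print(n,l,m.sum(),np.round(r[0],4),np.round(r[1],4),round(r[2],1),'z',np.round(np.percentile(W[m][:,2],[5,50,95]),4));return m
    reg=(np.hypot(x-.545,y-.19)<.13)
    m=rect(reg&(z>.055)&(z<.085),'lid')
    rr=W[m];A=np.c_[rr[:,:2]-[.545,.19],np.ones(len(rr))]; print('plane',np.linalg.lstsq(A,rr[:,2],rcond=None)[0].round(4))
    rect(reg&(z>.1)&(z<.15),'knob')
    b=np.hypot(x-.49,y+.2)<.15
    hsv=cv2.cvtColor(im,cv2.COLOR_BGR2HSV)
    rect(b&(z>.006)&(z<.08),'board'); rect(b&(z>.032)&(z<.08),'cup+handle')
    # others
    o=(z>.02)&(z<.2)&(x>.25)&(x<.9)&(abs(y)<.6)
    if n=='top':
        nl,L,st,_=cv2.connectedComponentsWithStats(o.astype(np.uint8))
        for i in range(1,nl):
            if st[i,4]>80: q=W[L==i];print(st[i],q.min(0).round(3),q.max(0).round(3))
E
```

```text
top lid 3216 [0.5462 0.1969] [0.15   0.1285] 83.4 z [nan nan nan]
 ** On entry to DLASCL parameter number  4 had an illegal value
 ** On entry to DLASCL parameter number  4 had an illegal valueTraceback (most recent call last):
  File "<stdin>", line 11, in <module>
    x, resids, rank, s = _umath_linalg.lstsq(a, b, rcond,
                         ~~~~~~~~~~~~~~~~~~~^^^^^^^^^^^^^
                                             signature=signature)
                                             ^^^^^^^^^^^^^^^^^^^^
    raise LinAlgError("SVD did not converge in Linear Least Squares")
numpy.linalg.LinAlgError: SVD did not converge in Linear Least Squares
```

```bash
cat > m.py <<'E'
from h import *
import pickle,sys
def rect(W,m,l):
    m=cv2.morphologyEx(m.astype(np.uint8),cv2.MORPH_OPEN,np.ones((2,2)))
    nl,L,st,_=cv2.connectedComponentsWithStats(m);m=(L==1+st[1:,4].argmax())&np.isfinite(W[...,2])
    r=cv2.minAreaRect(W[m][:,:2].astype(np.float32));print(l,m.sum(),np.round(r[0],4),np.round(r[1],4),round(r[2],1),'z',np.round(np.percentile(W[m][:,2],[5,50,95]),4));return m
E
python3 - <<'E'
from m import *
for n in('top','side'):
    s=pickle.load(open(n+'0.pkl','rb'));W=cloud(s);im=s['image'];x,y,z=W[...,0],W[...,1],W[...,2]
    print(n)
    reg=(np.hypot(x-.545,y-.19)<.13)
    m=rect(W,reg&(z>.055)&(z<.085),'lid')
    rr=W[m];A=np.c_[rr[:,:2]-[.545,.19],np.ones(len(rr))]; print('plane',np.linalg.lstsq(A,rr[:,2],rcond=None)[0].round(4))
    rect(W,reg&(z>.1)&(z<.15),'knob')
    b=np.hypot(x-.49,y+.2)<.15
    rect(W,b&(z>.006)&(z<.08),'board'); rect(W,b&(z>.032)&(z<.08),'cup+handle')
    o=(z>.02)&(z<.2)&(x>.25)&(x<.9)&(abs(y)<.6)
    if n=='top':
        nl,L,st,_=cv2.connectedComponentsWithStats(o.astype(np.uint8))
        for i in range(1,nl):
            if st[i,4]>80: q=W[L==i];print(st[i],np.nanmin(q,0).round(3),np.nanmax(q,0).round(3))
E
```

```text
top
lid 3207 [0.5508 0.1965] [0.1515 0.14  ] 84.2 z [0.061  0.0709 0.0756]
plane [-0.0207  0.0269  0.0702]
knob 133 [0.5114 0.1931] [0.0233 0.024 ] 88.1 z [0.0724 0.115  0.1177]
board 4798 [ 0.4933 -0.2123] [0.2139 0.1443] 16.2 z [0.0091 0.0138 0.0532]
cup+handle 1043 [ 0.4801 -0.2265] [0.1833 0.0494] 22.3 z [0.0228 0.0477 0.0576]
[   96    44   455    89 21974] [ 0.796 -0.549  0.02 ] [0.9   0.552 0.2  ]
[ 71 119  50  83 928] [0.621 0.485 0.02 ] [0.817 0.6   0.072]
[287 144  24  28 371] [0.678 0.026 0.021] [0.732 0.081 0.082]
[337 145  21  26 427] [ 0.678 -0.085  0.021] [ 0.725 -0.037  0.081]
[ 488  163   59   51 2239] [ 0.561 -0.494  0.02 ] [ 0.659 -0.396  0.145]
[ 105  164   62   87 2938] [0.49  0.378 0.03 ] [0.689 0.503 0.136]
[ 208  196   68   61 3533] [0.474 0.115 0.02 ] [0.615 0.268 0.121]
[561 205  20  67 512] [ 0.42 -0.6   0.02] [ 0.578 -0.566  0.026]
[ 394  210   44   75 1266] [ 0.398 -0.26   0.02 ] [ 0.57  -0.169  0.061]
[594 214  33  31 658] [ 0.472 -0.6    0.099] [ 0.524 -0.59   0.2  ]
side
lid 2168 [0.5437 0.1767] [0.1713 0.131 ] 84.0 z [0.0543 0.0711 0.0755]
plane [0.0126 0.0117 0.0689]
knob 110 [0.5234 0.1847] [0.0238 0.0547] 52.4 z [0.0723 0.1138 0.1182]
board 2206 [ 0.4165 -0.0594] [0.2085 0.5219] 33.5 z [0.0085 0.016  0.0563]
cup+handle 731 [ 0.3687 -0.0706] [0.1605 0.4923] 40.3 z [0.0307 0.048  0.0578]
```

```bash
python3 - <<'E'
from m import *
def ext(P,yaw,lo=1,hi=99):
    c,s=np.cos(yaw),np.sin(yaw);a=P[:,0]*c+P[:,1]*s;b=-P[:,0]*s+P[:,1]*c
    al,ah=np.percentile(a,[lo,hi]);bl,bh=np.percentile(b,[lo,hi]);u,v=(al+ah)/2,(bl+bh)/2
    return np.round([u*c-v*s,u*s+v*c,ah-al,bh-bl],4)
for n in('top','side'):
    s=pickle.load(open(n+'0.pkl','rb'));W=cloud(s);im=s['image'];x,y,z=W[...,0],W[...,1],W[...,2]
    hsv=cv2.cvtColor(im,cv2.COLOR_BGR2HSV)
    print(n)
    reg=(np.hypot(x-.548,y-.19)<.12)&(z>.05)&(z<.09)&(hsv[...,1]<90)
    P=W[reg]
    for k in range(6):
        A=np.c_[P[:,:2]-[.548,.19],np.ones(len(P))];c=np.linalg.lstsq(A,P[:,2],rcond=None)[0];P=P[abs(A@c-P[:,2])<.006-.0005*k]
    print('lid plane',c.round(4),ext(P,-.105,.3,99.7),cv2.minAreaRect(P[:,:2].astype(np.float32)))
    K=W[(np.hypot(x-.512,y-.193)<.03)&(z>.107)];print('knob',ext(K,0),np.median(K[:,2]))
    b=W[(np.hypot(x-.49,y+.21)<.14)&(z>.005)&(z<.019)];
    if n=='top': print('board',[ (round(t,2),ext(b,t,.5,99.5)) for t in(.26,.3,.34,.38)])
    C=W[(np.hypot(x-.485,y+.215)<.11)&(z>.04)&(z<.063)]
    for t in(.35,.39,.43): print('cup',t,ext(C,t,.5,99.5))
    # balls: grey pixels in cup
    g=((np.hypot(x-.485,y+.215)<.1)&(z>.035)&(z<.063)&(hsv[...,1]<90)).astype(np.uint8)
    nl,L,st,_=cv2.connectedComponentsWithStats(g)
    for i in range(1,nl):
        if st[i,4]>15: q=W[L==i];print('ball',st[i,4],np.median(q,0).round(4))
E
```

```text
top
lid plane [-0.0485  0.0065  0.071 ] [0.5457 0.1912 0.1285 0.139 ] ((0.5458312630653381, 0.1915464699268341), (0.1405283361673355, 0.1297139674425125), 84.21190643310547)
knob [0.5127 0.1943 0.0258 0.0257] 0.11546509116549643
board [(0.26, array([ 0.4931, -0.2016,  0.2148,  0.197 ])), (0.3, array([ 0.4922, -0.2011,  0.2156,  0.1976])), (0.34, array([ 0.4921, -0.2   ,  0.2178,  0.1984])), (0.38, array([ 0.493 , -0.2002,  0.2193,  0.1965]))]
cup 0.35 [ 0.4818 -0.2186  0.1743  0.0409]
cup 0.39 [ 0.482  -0.2194  0.1741  0.0368]
cup 0.43 [ 0.4821 -0.2198  0.1741  0.04  ]
ball 86 [ 0.5506 -0.1886  0.0448]
ball 97 [ 0.5242 -0.1997  0.0462]
ball 200 [ 0.485  -0.2166  0.0486]
ball 108 [ 0.4424 -0.233   0.0503]
side
lid plane [-0.0425  0.0015  0.0711] [0.547  0.1915 0.1315 0.1394] ((0.5467531681060791, 0.19142228364944458), (0.14109309017658234, 0.1345171332359314), 83.74842834472656)
knob [0.5133 0.1949 0.0268 0.0248] 0.11533712458647023
cup 0.35 [ 0.4939 -0.2149  0.1595  0.0451]
cup 0.39 [ 0.4941 -0.2151  0.1596  0.043 ]
cup 0.43 [ 0.4939 -0.2146  0.1594  0.0439]
ball 25 [ 0.5525 -0.1907  0.0483]
ball 26 [ 0.5278 -0.2013  0.0487]
ball 32 [ 0.4986 -0.2104  0.0513]
ball 35 [ 0.4719 -0.2198  0.0533]
ball 41 [ 0.4427 -0.2335  0.0535]
```

Emit:
drive_tool:
  commands:
    - [0.5,-0.46,0,0,0,0]
    - [0.95,-0.88,0,0,0,0]
    - [0.95,-0.88,0,0,0,0]
    - [0.95,-0.88,0,0,0,0]
    - [0.95,-0.88,0,0,0,0]
    - [0.95,-0.88,0,0,0,0]
    - [0.95,-0.88,0,0,0,0]
    - [0.95,-0.88,0,0,0,0]
    - [0.95,-0.88,0,0,0,0]
    - [0.95,-0.88,0,0,0,0]
    - [0.95,-0.88,0,0,0,0]
    - [0.95,-0.88,0,0,0,0]
    - [0.95,-0.88,0,0,0,0]
    - [0.95,-0.88,0,0,0,0]
    - [0.8,-0.75,0,0,0,0.9]
    - [0,0,0,0,0,0.9]
    - [0,0,0,0,0,0.9]
    - [0,0,0.1,0,0,0.9]
    - [0,0,0.1,0,0,0.9]
    - [0,0,0,0,0,0.98]
  gripper: 0

```text
time: 2.6
tool_pos: [0.5116, 0.194, 0.1962]
ee_rot: [3.141, 0.002, -0.108]
wrist_force: [0.2, 0.2, -0.2]
width: 0.094
finger_force: 0.0
```

Emit:
drive_tool:
  commands:
    - [0.03,0,0.6,0,0,0]
    - [0,0,0.8,0,0,0]
    - [0,0,0.8,0,0,0]
    - [0,0,0.4,0,0,0]
    - [0,0,0.07,0,0,0]

```text
time: 3.22
tool_pos: [0.5126, 0.1938, 0.0894]
ee_rot: [3.141, 0.002, -0.105]
wrist_force: [0.0, 0.2, 0.5]
width: 0.0941
finger_force: 0.0
```

Emit:
drive_tool:
  commands:
    - [0,0,0,0,0,0]
    - [0,0,0,0,0,0]
    - [0,0,0,0,0,0]
    - [0,0,0,0,0,0]
  gripper: 1

```text
time: 3.72
tool_pos: [0.5137, 0.1941, 0.0912]
ee_rot: [-3.141, -0.001, -0.105]
wrist_force: [0.6, 0.4, -0.0]
width: 0.0574
finger_force: 0.0
```

Emit:
drive_tool:
  commands:
    - [0,0,0,0,0,0]
    - [0,0,0,0,0,0]
    - [0,0,0,0,0,0]
    - [0,0,0,0,0,0]
    - [0,0,0,0,0,0]
    - [0,0,0,0,0,0]

```text
time: 4.47
tool_pos: [0.5134, 0.1946, 0.0906]
ee_rot: [-3.141, -0.0, -0.105]
wrist_force: [-0.1, 4.1, -1.9]
width: 0.027
finger_force: 30.0
```

Emit:
drive_tool:
  commands:
    - [0.11,0,-0.2,0,0,0]
    - [0.127,0,-0.19,0,0,0]
    - [0.143,0,-0.18,0,0,0]
    - [0.158,0,-0.167,0,0,0]
    - [0.171,0,-0.153,0,0,0]
    - [0.184,0,-0.138,0,0,0]
    - [0.195,0,-0.122,0,0,0]
    - [0.204,0,-0.105,0,0,0]

```text
time: 5.48
tool_pos: [0.5636, 0.1895, 0.1417]
ee_rot: [-3.141, 0.003, -0.104]
wrist_force: [-3.8, 5.3, 0.7]
width: 0.0269
finger_force: 30.0
```

Emit:
drive_tool:
  commands:
    - [0.2125,0,-0.087,0,0,0]
    - [0.219,0,-0.069,0,0,0]
    - [0.224,0,-0.05,0,0,0]
    - [0.228,0,-0.031,0,0,0]
    - [0.229,0,-0.011,0,0,0]
    - [0.23,0,0.008,0,0,0]
    - [0.228,0,0.028,0,0,0]
    - [0.225,0,0.047,0,0,0]
    - [0.22,0,0.066,0,0,0]
    - [0.214,0,0.084,0,0,0]
    - [0.205,0,0.102,0,0,0]
    - [0.196,0,0.119,0,0,0]
    - [0,0,0,0,0,0]

```text
time: 7.1
tool_pos: [0.6723, 0.1784, 0.1349]
ee_rot: [-3.139, -0.007, -0.105]
wrist_force: [2.7, 4.7, 4.4]
width: 0.0271
finger_force: 30.0
```

```bash
python3 - <<'E'
from m import *
s=snapshot('side');cv2.imwrite('pics/s1.png',s['image'][150:400,120:420].repeat(2,0).repeat(2,1))
E
```

```text
(no output)
```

View pics/s1.png

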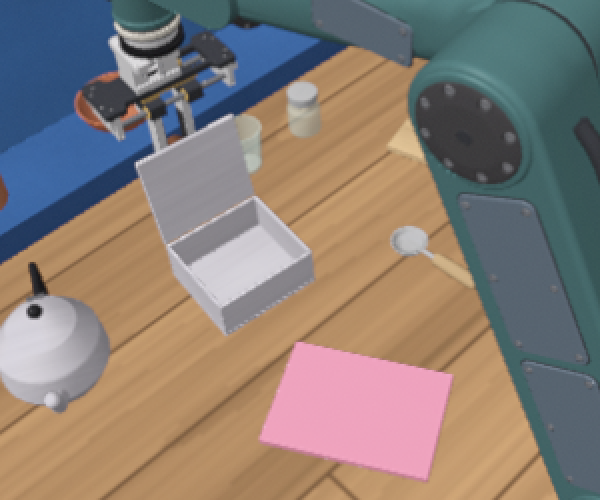

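The picture shows the lid open past upright at crop (195,180), with the gripper on the knob behind it. Next I'll release and go to the cup.

Emit:
drive_tool:
  commands:
    - [0,0,0,0,0,0]
    - [0,0,0,0,0,0]
    - [0,0,0,0,0,0]
    - [0,0,0,0,0,0]
    - [0,0,-0.5,0,0,0]
    - [0,0,-0.9,0,0,0]
    - [0,0,-0.9,0,0,0]
    - [0,0,-0.7,0,0,0]
  gripper: 0

```text
time: 8.15
tool_pos: [0.6698, 0.1776, 0.2568]
ee_rot: [-3.141, -0.004, -0.105]
wrist_force: [0.2, -0.8, -0.1]
width: 0.0941
finger_force: 0.0
```

Emit:
drive_tool:
  commands:
    - [-0.2,0.5,0,0,0,0]
    - [-0.32,0.9,0,0,0,0]
    - [-0.32,0.95,0,0,0,0]
    - [-0.32,0.95,0,0,0,0]
    - [-0.32,0.95,0,0,0,0]
    - [-0.32,0.95,0,0,0,0]
    - [-0.32,0.95,0,0,0,0]
    - [-0.32,0.95,0,0,0,0]
    - [-0.32,0.95,0,0,0,0]
    - [-0.32,0.95,0,0,0,0]
    - [-0.3,0.9,0,0,0,0]
    - [-0.06,0.35,0,0,0,-0.75]
    - [0,0,0.4,0,0,-0.9]
    - [0,0,0.5,0,0,-0.9]
    - [0,0,0.5,0,0,-0.9]
    - [0,0,0.5,0,0,-0.9]
    - [0,0,0.5,0,0,-0.6]
    - [0,0,0,0,0,0]

```text
time: 10.4
tool_pos: [0.4889, -0.2154, 0.1564]
ee_rot: [-3.14, 0.001, 0.389]
wrist_force: [-0.3, 0.6, 0.9]
width: 0.0942
finger_force: 0.0
```

```bash
python3 - <<'E'
from m import *
o=get_obs();print(o['tool_pos'],o['ee_rot'],o['width'])
for n in('top','side'):
    s=snapshot(n);W=cloud(s);hsv=cv2.cvtColor(s['image'],cv2.COLOR_BGR2HSV);x,y,z=np.moveaxis(W,2,0)
    g=((np.hypot(x-.485,y+.215)<.11)&(z>.03)&(z<.063)&(hsv[...,1]>110))
    print(n,g.sum(),np.nanmedian(W[g],0))
    cv2.imwrite(f'pics/{n}2.png',s['image'][140:330,280:480])
a=cv2.imread('pics/top2.png');b=cv2.imread('pics/side2.png');cv2.imwrite('pics/v2.png',np.hstack([a,b]).repeat(2,0).repeat(2,1))
E
```

```text
[ 0.48891278 -0.21541704  0.15640449] [-3.14032930e+00  1.29014507e-03  3.89129573e-01] 0.09420442047602068
top 232 [ 0.4520493  -0.24004225  0.04902587]
side 512 [ 0.49802591 -0.20954759  0.04700975]
```

View pics/v2.png

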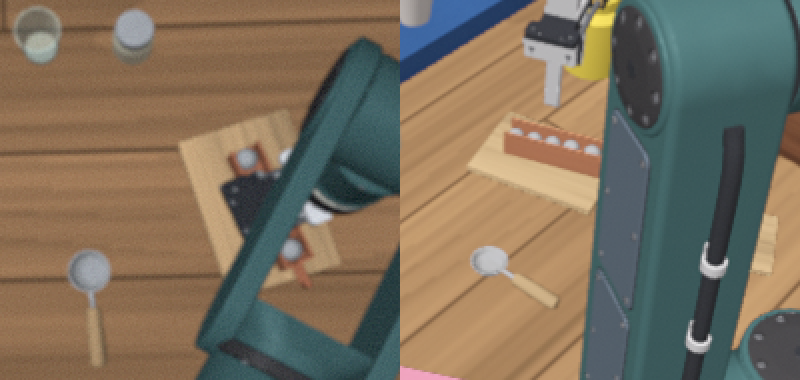

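The gripper is lined up above the cup, with both cup ends (top crop (245,158) and (292,250)) on either side of it. I'll go down and grip.

Emit:
drive_tool:
  commands:
    - [0.09,0.04,0.4,0,0,0]
    - [0,0,0.6,0,0,0]
    - [0,0,0.6,0,0,0]
    - [0,0,0.6,0,0,0]
    - [0,0,0.5,0,0,0]
    - [0,0,0.4,0,0,0]
    - [0,0,0.18,0,0,0]
    - [0,0,0,0,0,0]

```text
time: 11.5
tool_pos: [0.4934, -0.2158, 0.0252]
ee_rot: [-3.141, 0.0, 0.39]
wrist_force: [0.5, -0.6, -0.1]
width: 0.094
finger_force: 0.0
```

Emit:
drive_tool:
  commands:
    - [0,0,0,0,0,0]
    - [0,0,0,0,0,0]
    - [0,0,0,0,0,0]
    - [0,0,0,0,0,0]
    - [0,0,0,0,0,0]
    - [0,0,0,0,0,0]
    - [0,0,0,0,0,0]
    - [0,0,0,0,0,0]
    - [0,0,0,0,0,0]
  gripper: 1

```text
time: 12.62
tool_pos: [0.4935, -0.216, 0.0255]
ee_rot: [3.141, -0.0, 0.39]
wrist_force: [0.7, -1.1, -1.0]
width: 0.036
finger_force: 30.0
```

Emit:
drive_tool:
  commands:
    - [0,0,-0.1,0,0,0]
    - [0,0,-0.25,0,0,0]
    - [0,0,-0.4,0,0,0]
    - [0,0,-0.4,0,0,0]
    - [0,0,-0.4,0,0,0]
    - [0,0,-0.35,0,0,0]
    - [0,0,-0.2,0,0,0]
    - [0,0,-0.1,0,0,0]
    - [0,0,0,0,0,0]

```text
time: 13.75
tool_pos: [0.4934, -0.2158, 0.1133]
ee_rot: [-3.141, 0.0, 0.39]
wrist_force: [-0.5, 0.6, -5.2]
width: 0.0361
finger_force: 30.0
```

Emit:
drive_tool:
  commands:
    - [0.057,-0.2,0,0,0,0]
    - [0.113,-0.4,0,0,0,0]
    - [0.17,-0.6,0,0,0,0]
    - [0.206,-0.725,0,0,0,0]
    - [0.206,-0.725,0,0,0,0]
    - [0.206,-0.725,0,0,0,0]
    - [0.206,-0.725,0,0,0,0]
    - [0.206,-0.725,0,0,0,0]
    - [0.206,-0.725,0,0,0,0]
    - [0.206,-0.725,0,0,0,0]
    - [0.206,-0.725,0,0,0,0]
    - [0.206,-0.725,0,0,0,0]
    - [0.17,-0.6,0,0,0,0]
    - [0.113,-0.4,0,0,0,0]
    - [0.057,-0.2,0,0,0,0]
    - [0,0,0,0,0,0]
    - [0,0,0,0,0,0]

```text
time: 15.88
tool_pos: [0.4517, 0.1522, 0.1134]
ee_rot: [3.141, 0.0, 0.389]
wrist_force: [-0.2, -0.8, -5.4]
width: 0.0361
finger_force: 30.0
```

```bash
cat > look.py <<'E'
from m import *
o=get_obs();print(o['time'],o['tool_pos'].round(4),o['ee_rot'].round(3),o['wrist_force'].round(2),o['wrist_torque'].round(2),o['joint_positions'].round(2))
a=snapshot('top')['image'][140:290,170:370];b=snapshot('side')['image'][180:330,180:380]
cv2.imwrite('pics/'+sys.argv[1]+'.png',cv2.resize(np.hstack([a,b]),None,fx=2,fy=2,interpolation=2))
E
python3 look.py p0
```

```text
15.875 [0.4517 0.1522 0.1134] [3.141 0.    0.389] [-0.23 -0.78 -5.4 ] [-0.05 -0.03  0.03] [ 0.21 -0.04  1.68 -0.    1.5   1.39]
```

View pics/p0.png

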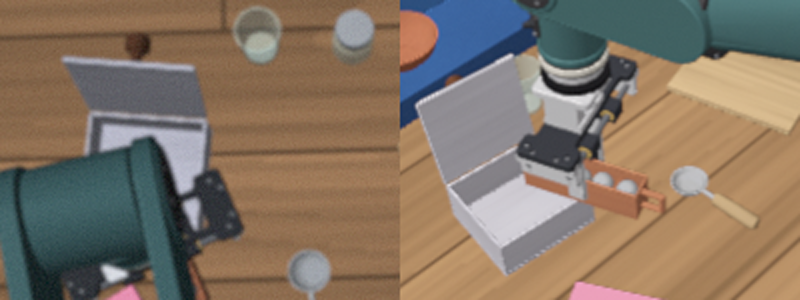

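The lip is over the tin's near half, the cup is level, and the lid stays open. I'll lower a little and tilt to 0.34 (one ball).

Emit:
drive_tool:
  commands:
    - [0,0,0.15,0,0,0]
    - [0,0,0.25,0,0,0]
    - [0,0,0.15,0,0,0]
    - [0,0,-0.036,0,-0.2,0]
    - [0,0,-0.036,0,-0.2,0]
    - [0,0,-0.036,0,-0.2,0]
    - [0,0,-0.036,0,-0.2,0]
    - [0,0,-0.036,0,-0.2,0]
    - [0,0,-0.036,0,-0.2,0]
    - [0,0,-0.036,0,-0.2,0]
    - [0,0,-0.036,0,-0.2,0]
    - [0,0,-0.036,0,-0.2,0]
    - [0,0,-0.036,0,-0.2,0]
    - [0,0,-0.036,0,-0.2,0]
    - [0,0,-0.036,0,-0.2,0]
    - [0,0,-0.036,0,-0.2,0]
    - [0,0,-0.036,0,-0.2,0]
    - [0,0,-0.036,0,-0.2,0]
    - [0,0,-0.036,0,-0.2,0]
    - [0,0,-0.036,0,-0.2,0]

```text
time: 18.48
tool_pos: [0.4554, 0.1544, 0.1157]
ee_rot: [3.141, 0.341, 0.39]
wrist_force: [0.3, 0.5, -3.6]
width: 0.0358
finger_force: 30.0
```

Emit:
drive_tool:
  commands:
    - [0,0,0,0,0,0]
    - [0,0,0,0,0,0]
    - [0,0,0,0,0,0]
    - [0,0,0,0,0,0]
    - [0,0,0,0,0,0]
    - [0,0,0,0,0,0]

```text
time: 19.23
tool_pos: [0.4551, 0.1543, 0.1155]
ee_rot: [3.141, 0.34, 0.39]
wrist_force: [0.1, -0.9, -4.5]
width: 0.0359
finger_force: 30.0
```

```bash
python3 look.py p1
```

```text
19.225 [0.4551 0.1543 0.1155] [3.141 0.34  0.39 ] [ 0.12 -0.92 -4.51] [ 0.2  -0.43  0.01] [ 0.24  0.24  1.42 -0.05  1.82  1.42]
```

View pics/p1.png

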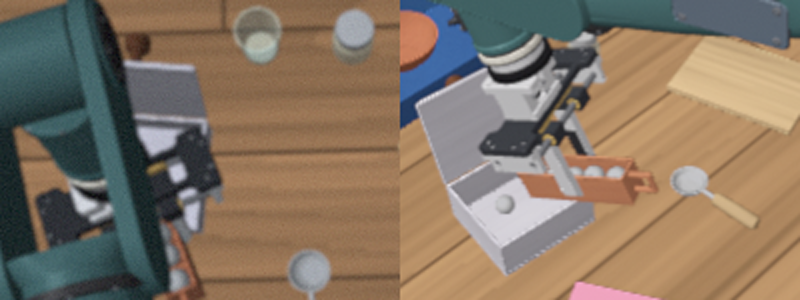

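One ball is in the tin (side crop (505,203)). I'll continue to 0.50.

Emit:
drive_tool:
  commands:
    - [0,0,-0.036,0,-0.2,0]
    - [0,0,-0.036,0,-0.2,0]
    - [0,0,-0.036,0,-0.2,0]
    - [0,0,-0.036,0,-0.2,0]
    - [0,0,-0.036,0,-0.2,0]
    - [0,0,-0.036,0,-0.2,0]
    - [0,0,-0.036,0,-0.2,0]
    - [0,0,-0.036,0,-0.2,0]
    - [0,0,0,0,0,0]
    - [0,0,0,0,0,0]
    - [0,0,0,0,0,0]
    - [0,0,0,0,0,0]
    - [0,0,0,0,0,0]
    - [0,0,0,0,0,0]

```text
time: 21.08
tool_pos: [0.4594, 0.1561, 0.1261]
ee_rot: [3.141, 0.5, 0.39]
wrist_force: [-0.0, -0.2, -3.7]
width: 0.0361
finger_force: 30.0
```

```bash
python3 look.py p2
```

```text
21.075 [0.4594 0.1561 0.1261] [3.141 0.5   0.39 ] [-0.01 -0.23 -3.74] [ 0.26 -0.57  0.01] [ 0.26  0.36  1.28 -0.07  1.99  1.43]
```

View pics/p2.png

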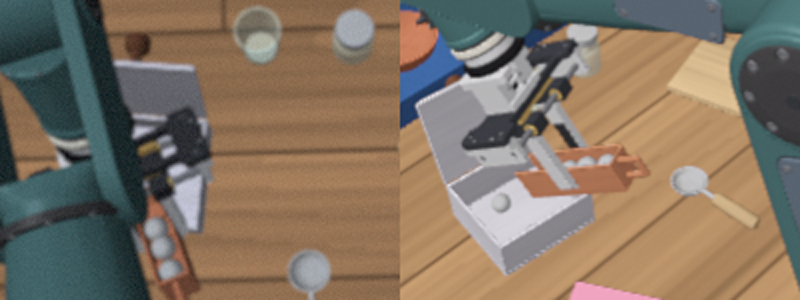

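The top view shows three balls left in the cup (152,228), (162,248), (168,270), and the force is down by two balls. I'll continue gently to 0.64.

Emit:
drive_tool:
  commands:
    - [0,0,-0.036,0,-0.2,0]
    - [0,0,-0.036,0,-0.2,0]
    - [0,0,-0.036,0,-0.2,0]
    - [0,0,-0.036,0,-0.2,0]
    - [0,0,-0.036,0,-0.2,0]
    - [0,0,-0.036,0,-0.2,0]
    - [0,0,-0.036,0,-0.2,0]
    - [0,0,0,0,0,0]
    - [0,0,0,0,0,0]
    - [0,0,0,0,0,0]
    - [0,0,0,0,0,0]
    - [0,0,0,0,0,0]
    - [0,0,0,0,0,0]

```text
time: 22.8
tool_pos: [0.4643, 0.1581, 0.1346]
ee_rot: [3.141, 0.64, 0.39]
wrist_force: [-0.2, -0.1, -2.7]
width: 0.0358
finger_force: 30.0
```

```bash
python3 look.py p3
```

```text
22.8 [0.4643 0.1581 0.1346] [3.141 0.64  0.39 ] [-0.23 -0.06 -2.73] [ 0.3  -0.63 -0.03] [ 0.27  0.48  1.17 -0.09  2.13  1.42]
```

View pics/p3.png

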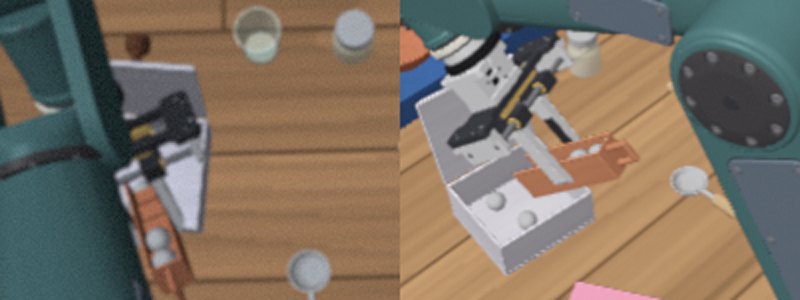

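Two balls are left in the cup (top crop (157,238), (160,260)), so three are in the tin. I'll tilt back level.

Emit:
drive_tool:
  commands:
    - [0,0,0.036,0,0.2,0]
    - [0,0,0.072,0,0.4,0]
    - [0,0,0.072,0,0.4,0]
    - [0,0,0.072,0,0.4,0]
    - [0,0,0.072,0,0.4,0]
    - [0,0,0.072,0,0.4,0]
    - [0,0,0.072,0,0.4,0]
    - [0,0,0.072,0,0.4,0]
    - [0,0,0.072,0,0.4,0]
    - [0,0,0.072,0,0.4,0]
    - [0,0,0.072,0,0.4,0]
    - [0,0,0.072,0,0.4,0]
    - [0,0,0.072,0,0.4,0]
    - [0,0,0.072,0,0.4,0]
    - [0,0,0.072,0,0.4,0]
    - [0,0,0.072,0,0.4,0]
    - [0,0,0.036,0,0.2,0]
    - [0,0,-0.25,0,0,0]
    - [0,0,-0.3,0,0,0]
    - [0,0,0,0,0,0]

```text
time: 25.4
tool_pos: [0.452, 0.1528, 0.1161]
ee_rot: [3.141, -0.004, 0.39]
wrist_force: [0.5, 1.1, -3.2]
width: 0.0359
finger_force: 30.0
```

Emit:
drive_tool:
  commands:
    - [-0.057,0.2,0,0,0,0]
    - [-0.113,0.4,0,0,0,0]
    - [-0.17,0.6,0,0,0,0]
    - [-0.206,0.725,0,0,0,0]
    - [-0.206,0.725,0,0,0,0]
    - [-0.206,0.725,0,0,0,0]
    - [-0.206,0.725,0,0,0,0]
    - [-0.206,0.725,0,0,0,0]
    - [-0.206,0.725,0,0,0,0]
    - [-0.206,0.725,0,0,0,0]
    - [-0.206,0.725,0,0,0,0]
    - [-0.206,0.725,0,0,0,0]
    - [-0.17,0.6,0,0,0,0]
    - [-0.113,0.4,0,0,0,0]
    - [-0.057,0.2,0,0,0,0]
    - [0,0,0,0,0,0]
    - [0,0,0,0,0,0]

```text
time: 27.52
tool_pos: [0.4922, -0.2156, 0.1138]
ee_rot: [-3.141, -0.0, 0.391]
wrist_force: [-0.1, -0.3, -3.3]
width: 0.0358
finger_force: 30.0
```

Emit:
drive_tool:
  commands:
    - [0,0,0.2,0,0,0]
    - [0,0,0.4,0,0,0]
    - [0,0,0.4,0,0,0]
    - [0,0,0.4,0,0,0]
    - [0,0,0.3,0,0,0]
    - [0,0,0.2,0,0,0]
    - [0,0,0.15,0,0,0]
    - [0,0,0.1,0,0,0]
    - [0,0,0.04,0,0,0]
    - [0,0,0,0,0,0]
    - [0,0,0,0,0,0]

```text
time: 28.9
tool_pos: [0.4925, -0.2165, 0.0266]
ee_rot: [3.141, -0.0, 0.39]
wrist_force: [0.2, 0.3, -3.6]
width: 0.0361
finger_force: 30.0
```

Emit:
drive_tool:
  commands:
    - [0,0,0.025,0,0,0]
    - [0,0,0.015,0,0,0]
    - [0,0,0,0,0,0]

```text
time: 29.28
tool_pos: [0.4926, -0.2165, 0.0255]
ee_rot: [3.141, -0.0, 0.39]
wrist_force: [-2.0, 1.6, 0.9]
width: 0.0358
finger_force: 30.0
```

Emit:
drive_tool:
  commands:
    - [0,0,0,0,0,0]
    - [0,0,0,0,0,0]
    - [0,0,0,0,0,0]
    - [0,0,0,0,0,0]
    - [0,0,0,0,0,0]
    - [0,0,0,0,0,0]
    - [0,0,-0.3,0,0,0]
    - [0,0,-0.7,0,0,0]
    - [0,0,-0.95,0,0,0]
    - [0,0,-0.95,0,0,0]
    - [0,0,-0.95,0,0,0]
    - [0,0,-0.95,0,0,0]
    - [0,0,-0.7,0,0,0]
  gripper: 0

```text
time: 30.9
tool_pos: [0.4927, -0.2165, 0.248]
ee_rot: [3.139, -0.002, 0.39]
wrist_force: [-0.3, -0.9, 0.7]
width: 0.0934
finger_force: 0.0
```

```bash
python3 - <<'E'
from m import *
a=snapshot('top')['image'][180:300,350:510];b=snapshot('side')['image'][180:300,280:440]
cv2.imwrite('pics/p4.png',cv2.resize(np.hstack([a,b]),None,fx=2.5,fy=2.5,interpolation=2))
s=snapshot('side');W=cloud(s);hsv=cv2.cvtColor(s['image'],cv2.COLOR_BGR2HSV);x,y,z=np.moveaxis(W,2,0)
g=((np.hypot(x-.485,y+.215)<.11)&(z>.03)&(z<.063)&(hsv[...,1]>110))
print(g.sum(),np.median(W[g],0)); 
# lid angle
l=W[(np.hypot(x-.63,y-.185)<.1)&(z>.07)&(z<.185)&(hsv[...,1]<90)]
c,sn=np.cos(-.105),np.sin(-.105);u=(l[:,0]-.546)*c+(l[:,1]-.1915)*sn
m=(u>.045)&(u<.12);f=np.polyfit(l[m,2],u[m],1);print('lid',m.sum(),f,1.5708+np.arctan(f[0]))
E
```

```text
622 [ 0.50300269 -0.21084816  0.0455055 ]
lid 1993 [0.19281485 0.0546006 ] 1.7612773107926483
```

View pics/p4.png

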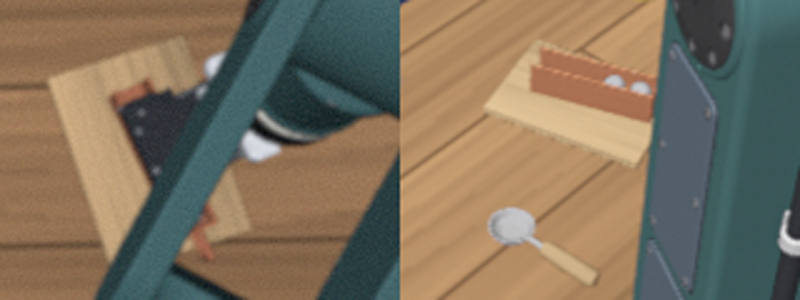

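The cup stands on its board with two balls near the handle (side crop (613,80), (640,88)), and the lid is at 1.76 rad. I'll return to the knob.

Emit:
drive_tool:
  commands:
    - [0,0,0,0,0,0.6]
    - [0,0,-0.1,0,0,0.9]
    - [0,0,-0.1,0,0,0.9]
    - [0,0,0,0,0,0.9]
    - [0,0,0,0,0,0.9]
    - [0.1,-0.35,0,0,0,0.75]
    - [0.3,-0.9,0,0,0,0]
    - [0.32,-0.95,0,0,0,0]
    - [0.32,-0.95,0,0,0,0]
    - [0.32,-0.95,0,0,0,0]
    - [0.32,-0.95,0,0,0,0]
    - [0.32,-0.95,0,0,0,0]
    - [0.32,-0.95,0,0,0,0]
    - [0.32,-0.95,0,0,0,0]
    - [0.32,-0.95,0,0,0,0]
    - [0.32,-0.95,0,0,0,0]
    - [0.3,-0.5,0,0,0,0]
    - [0.14,0,0,0,0,0]
    - [0,0,0,0,0,0]

```text
time: 33.42
tool_pos: [0.6823, 0.1771, 0.251]
ee_rot: [3.14, 0.002, -0.106]
wrist_force: [0.5, 0.3, 0.5]
width: 0.0942
finger_force: 0.0
```

Emit:
drive_tool:
  commands:
    - [-0.26,0,0.2,0,0,0]
    - [0,0,0.6,0,0,0]
    - [0,0,0.8,0,0,0]
    - [0,0,0.8,0,0,0]
    - [0,0,0.4,0,0,0]
    - [0,0,0.1,0,0,0]
    - [0,0,0,0,0,0]

```text
time: 34.3
tool_pos: [0.6727, 0.179, 0.1379]
ee_rot: [-3.141, -0.002, -0.106]
wrist_force: [0.1, 0.3, -0.3]
width: 0.0939
finger_force: 0.0
```

Emit:
drive_tool:
  commands:
    - [0,0,0,0,0,0]
    - [0,0,0,0,0,0]
    - [0,0,0,0,0,0]
    - [0,0,0,0,0,0]
    - [0,0,0,0,0,0]
    - [0,0,0,0,0,0]
    - [0,0,0,0,0,0]
    - [0,0,0,0,0,0]
    - [0,0,0,0,0,0]
    - [0,0,0,0,0,0]
  gripper: 1

```text
time: 35.55
tool_pos: [0.6721, 0.1785, 0.1366]
ee_rot: [3.14, 0.0, -0.106]
wrist_force: [-0.7, -4.0, -0.4]
width: 0.0269
finger_force: 30.0
```

Gripped again at 27 mm. Next I'll run the arc in reverse.

Emit:
drive_tool:
  commands:
    - [-0.196,0,-0.119,0,0,0]
    - [-0.205,0,-0.102,0,0,0]
    - [-0.214,0,-0.084,0,0,0]
    - [-0.22,0,-0.066,0,0,0]
    - [-0.225,0,-0.047,0,0,0]
    - [-0.228,0,-0.028,0,0,0]
    - [-0.23,0,-0.008,0,0,0]
    - [-0.229,0,0.011,0,0,0]
    - [-0.228,0,0.031,0,0,0]
    - [-0.224,0,0.05,0,0,0]
    - [-0.219,0,0.069,0,0,0]
    - [-0.2125,0,0.087,0,0,0]

```text
time: 37.05
tool_pos: [0.5674, 0.1893, 0.1449]
ee_rot: [3.14, -0.002, -0.106]
wrist_force: [3.5, -5.8, -3.0]
width: 0.0269
finger_force: 30.0
```

Emit:
drive_tool:
  commands:
    - [-0.204,0,0.105,0,0,0]
    - [-0.195,0,0.122,0,0,0]
    - [-0.184,0,0.138,0,0,0]
    - [-0.171,0,0.153,0,0,0]
    - [-0.158,0,0.167,0,0,0]
    - [-0.143,0,0.18,0,0,0]
    - [-0.127,0,0.19,0,0,0]
    - [-0.11,0,0.2,0,0,0]
    - [0,0,0,0,0,0]

```text
time: 38.17
tool_pos: [0.5148, 0.1946, 0.0947]
ee_rot: [3.139, 0.001, -0.105]
wrist_force: [-0.5, -6.1, -0.5]
width: 0.0268
finger_force: 30.0
```

Emit:
drive_tool:
  commands:
    - [-0.03,0,0.06,0,0,0]
    - [-0.03,0,0.06,0,0,0]
    - [-0.03,0,0.06,0,0,0]
    - [-0.02,0,0.05,0,0,0]
    - [0,0,0,0,0,0]

```text
time: 38.8
tool_pos: [0.5116, 0.195, 0.0873]
ee_rot: [3.139, -0.002, -0.105]
wrist_force: [-0.4, -6.7, 3.1]
width: 0.0274
finger_force: 30.0
```

Emit:
drive_tool:
  commands:
    - [0,0,0.05,0,0,0]
    - [0,0,0.05,0,0,0]
    - [0,0,0.04,0,0,0]
    - [0,0,0,0,0,0]

```text
time: 39.3
tool_pos: [0.5117, 0.1951, 0.087]
ee_rot: [3.14, -0.004, -0.105]
wrist_force: [-9.6, -10.2, 22.0]
width: 0.0266
finger_force: 30.0
```

Firm stop at 22 N, so the lid is on the rim. I'll unload, release, rise and check.

Emit:
drive_tool:
  commands:
    - [0,0,-0.1,0,0,0]
    - [0,0,0,0,0,0]

```text
time: 39.55
tool_pos: [0.5116, 0.1951, 0.0872]
ee_rot: [3.14, -0.003, -0.105]
wrist_force: [-2.4, -7.8, 8.8]
width: 0.0267
finger_force: 30.0
```

Emit:
drive_tool:
  commands:
    - [0,0,0,0,0,0]
    - [0,0,0,0,0,0]
    - [0,0,0,0,0,0]
    - [0,0,0,0,0,0]
    - [0,0,0,0,0,0]
    - [0,0,0,0,0,0]
    - [0,0,-0.5,0,0,0]
    - [0,0,-0.9,0,0,0]
    - [0,0,-0.9,0,0,0]
    - [-0.5,0,-0.9,0,0,0]
    - [-0.9,0,0,0,0,0]
    - [-0.9,0,0,0,0,0]
    - [-0.9,0,0,0,0,0]
    - [-0.5,0,0,0,0,0]
    - [0,0,0,0,0,0]
  gripper: 0

```text
time: 41.42
tool_pos: [0.364, 0.2119, 0.2123]
ee_rot: [-3.141, -0.001, -0.104]
wrist_force: [0.8, -0.3, 0.7]
width: 0.0939
finger_force: 0.0
```

```bash
python3 - <<'E'
from m import *
for n in('top','side'):
    s=snapshot(n);W=cloud(s);x,y,z=np.moveaxis(W,2,0);hsv=cv2.cvtColor(s['image'],cv2.COLOR_BGR2HSV)
    K=W[(np.hypot(x-.512,y-.194)<.025)&(z>.09)&(z<.13)&(hsv[...,1]>90)];print(n,'knob',len(K),np.median(K,0) if len(K) else 0,np.percentile(K[:,2],[50,95]) if len(K) else 0)
    P=W[(np.hypot(x-.548,y-.19)<.12)&(z>.055)&(z<.085)&(hsv[...,1]<90)]
    if len(P)>100:
      for k in range(6):
        A=np.c_[P[:,:2]-[.548,.19],np.ones(len(P))];c=np.linalg.lstsq(A,P[:,2],rcond=None)[0];P=P[abs(A@c-P[:,2])<.006-.0005*k]
      print('lid',len(P),c.round(4))
    cv2.imwrite(f'pics/f{n}.png',s['image'])
a=cv2.imread('pics/ftop.png');b=cv2.imread('pics/fside.png')
cv2.imwrite('pics/fin.png',np.hstack([a[100:350],b[100:350]])[:, :][:,160:1060][:, :800])
E
```

```text
top knob 72 [0.51029994 0.19449966 0.11138579] [0.11138579 0.11466538]
lid 2927 [-0.0006  0.0023  0.068 ]
side knob 22 [0.50822957 0.20575542 0.10551346] [0.10551346 0.1119718 ]
lid 1294 [ 0.0018 -0.001   0.0681]
```

The lid is flat (slope about 0). A numeric check of the cup and bystanders comes before handing in.

```bash
python3 - <<'E'
from m import *
s=snapshot('top');W=cloud(s);x,y,z=np.moveaxis(W,2,0);hsv=cv2.cvtColor(s['image'],cv2.COLOR_BGR2HSV)
g=((np.hypot(x-.485,y+.215)<.1)&(z>.035)&(z<.063)&(hsv[...,1]<90)).astype(np.uint8)
nl,L,st,_=cv2.connectedComponentsWithStats(g)
for i in range(1,nl):
    if st[i,4]>15: print('ball',st[i,4],np.nanmedian(W[L==i],0).round(4))
g=(np.hypot(x-.485,y+.215)<.11)&(z>.04)&(z<.063);print(cv2.minAreaRect(W[g][:,:2].astype(np.float32)))
d=np.abs(s['image'].astype(int)-pickle.load(open('top0.pkl','rb'))['image']).max(2)
for n,(u,v) in dict(spoon=(325,290),glass=(298,157),jar=(347,157),teapot=(137,208),can=(516,188)).items(): print(n,(d[v-25:v+25,u-25:u+25]>60).sum())
from bench import close_job;print(close_job())
E
```

```text
ball 102 [ 0.4699 -0.2214  0.0498]
ball 113 [ 0.4416 -0.2341  0.0502]
((0.48018738627433777, -0.2202378511428833), (0.17947594821453094, 0.03726642578840256), 22.211027145385742)
spoon 0
glass 0
jar 0
teapot 0
can 0
the job is handed in; nothing more can be done
None
```

The job is handed in, no verdict came back: three balls went into the tin and the camera shows two in the cup, upright on its board and released, with the lid shut, the bystanders unmoved, and about 41 s of the 72 s used.

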